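# Shut the red air valve under the sliding cover

## Task

Push the loose cover of the green valve box by its black tab all the way back to its stop, without lifting it, so that the two valve handles under it are revealed. Then push the red handle round clockwise until it is fully shut. Leave the blue handle open, the cover lying pushed back, and the things standing round the box where they are.

Things in the scene. Friction and masses are not known exactly. Their poses are not given: they have to be found in the camera images.
- valve_box: Green steel valve box fixed to the bench, 220 mm along its x, 280 mm along y, 70 mm high. Origin: centre of its underside; x points to its back (away from the robot), y to its left, z up. Front half: an open well with two valves (pivots at x = -26, y = -60 and +55 mm; which is red varies). Back half: a closed deck, top at 56.5 mm, over which the cover is pushed.
- well (a point): Middle of the open well in the box, at the height of the cover's underside (58 mm above the bench). The well runs 50 mm to the front and back of it and 122 mm to each side; its floor lies 50 mm below. Guide rails along both sides rise to 70 mm above the bench, front and back stops to 68 mm.
- cover_tab (a point): Centre of the cover's black upright push tab: 8 mm thick along x, 90 mm wide along y, from 63 to 83 mm above the bench. The cover is a loose aluminium plate, 0.35 kg, 104 mm along x, 258 mm wide, 5 mm thick, sliding easily on nylon strips between rails (2 mm play). Tab at box x = about -50 mm at the start, +54 mm at the back stop. Push the tab's front face just above the plate.
- red_handle (a joint): Turn of the red valve handle: 0 = open, handle pointing to the box's front (-x); it grows clockwise seen from above to 1.57 = shut, handle pointing to the box's left (+y). It has end stops at both ends and stays where it is left; it takes about 0.2 N m.
- red_pivot (a point): Point on the upright pivot axis of the red handle, half-way up the handle (42 mm above the underside of the box).
- red_grip (a point): Point in the middle of the red sleeve of the red handle, 42 mm out from the pivot. The sleeve is 14 mm wide and 16 mm high (34 to 50 mm above the underside of the box), and ends 57 mm from the pivot. Push its right side (the -y side while open).
- blue_handle (a joint): Turn of the blue valve handle, of the same make and sense (0 = open, 1.57 = shut). It must stay open.
- blue_grip (a point): Point in the middle of the blue sleeve, 42 mm out from the blue valve's pivot; same sizes as the red one.
- spindle_part_3: White turned spindle piece, 56 mm across, 102 mm tall, loose, standing to the left of the box. Origin: centre of its underside.
- jar_2: Blue jar with black screw cap, 54 mm across, 70 mm tall, loose, standing to the right of the box. Origin: centre of its underside.
- tin: Flat cream-coloured tin, 70 mm across, 54 mm tall, loose, on the left of the bench. Origin: centre of its underside.
- spindle_part_5: White turned spindle piece, 57 mm across, 100 mm tall, loose, on the right of the bench. Origin: centre of its underside.
- screwdriver: Screwdriver with orange handle, 160 mm long, 20 mm thick, loose, lying at the right front of the bench. Origin: under its middle.

How it is judged (in metres and radians):
On the way, in this order (a step that is already met when the one before it is completed fails the run):
1. the cover is pushed back to its stop (tab at least 42 mm behind the middle of the box), with the red handle not yet shut (x of cover_tab in the frame of valve_box above 0.042 m and value of joint red_handle below 0.8 rad), for 0.2 s.
2. the red handle is pushed shut (value of joint red_handle above 1.45 rad), for 0.2 s.
At the end, for the whole second after the job is handed in: The red handle is shut (at least 1.45 of 1.57 rad), the blue one still open (under 0.3 rad), and the cover lies flat in its rails, pushed back to within 12 mm of its back stop (value of joint red_handle above 1.45 rad and value of joint blue_handle below 0.3 rad and x of cover_tab in the frame of valve_box above 0.042 m and z of cover_tab in the frame of valve_box between 0.069 and 0.077 m and angle between cover_tab's own z axis and vertical below 0.05 rad); the robot touches nothing.
It fails at once if the cover is lifted (more than 10 mm) or tipped (z of cover_tab in the frame of valve_box above 0.083 m or angle between cover_tab's own z axis and vertical above 0.15 rad).
It fails at once if the blue handle is turned (past 0.4 rad) (value of joint blue_handle above 0.4 rad).
It fails at once if a thing standing or lying round the box is moved more than 30 mm (distance of any of spindle_part_3, jar_2, tin, spindle_part_5, screwdriver from where it was at the start of the episode above 0.03 m).
It also fails if it takes over 42 s, if anything falls off the work surface, if the arm or the gripper's body presses on something with over 40 N, if the wrist force passes 120 N, or if a joint passes its speed limit or range.

## Robot

A 6-joint arm with a two-finger parallel gripper is mounted at the origin on a cart in front of the work surface, level with it; the furniture and walls round the work are solid. World frame = base frame: x ahead of the robot, y to its left, z up, the work surface at z = 0. Lengths are in mm, angles in degrees, forces in N, time in s.
With the tool pointing down it reaches from about 300 to 850 mm from the base axis. Payload 4.2 kg.
Tool frame: the origin (TCP) lies midway between the tips of the shut fingers; the grasp point (between the pads) lies 19 mm behind it; z points along the fingers, y is the line along which they close (so a half turn about z gives the same grasp; the last joint's range is limited). The gripper opens to 91 mm and grips with 3 to 60 N. Pads are 32 mm wide; open, the fingers measure 118 mm over their backs; the gripper's body (76 mm by 178 mm) begins 60 mm behind the grasp point.
Start: joints at [-66.463, 18.312, 89.639, -0, 72.044, -1.146], TCP at [240.124, -522.478, 213.976] pointing down, gripper open.
Joint ranges: [-177.97, 177.97], [-48.28, 115.42], [12.27, 149.76], [-77.06, 257.06], [2.81, 150.46], [-146.56, 146.56]. Speed limits (degrees/s): [147.25, 147.25, 180, 180, 180, 180].

## Interface

Orientations are given as [roll, pitch, yaw] about the fixed x, y, z axes, in that order (R = Rz(yaw) Ry(pitch) Rx(roll)).
In Python, from workcell import env gives the robot as it stands.
- The arm moves only by the tool jog_arm, never from a script. Its argument "steps" is one flat list of numbers, 5 for each row, row after row: the closure, from 0 (fully open) to 1 (shut), then the shift along the tool's x, y, z in cm, then the turn about the tool's z in degrees. A call has 1 to 20 rows; each row is the pose to reach, as a shift and turn from the pose commanded when the call began, along the tool's axes at that moment; what a row does not reach only later rows make up. A row lasts 1/10 s, in which the tool goes at most 50 mm and 8.59 degrees, less where a joint would pass 70% of its speed; a pose out of reach is approached as far as the arm can. A call with a gripper value outside its range is refused whole. The fingers move at their own pace and stop on an object; "force" is the grip in N (left out, the last holds). Time passes only in rows, so rows that repeat a pose let the fingers close. It gives the time, the measured TCP pose, the force and the opening at its end, in the units of the state.
- env.state(): the state, without advancing time (a new reading comes with each control period).
- env.grab_frame(name): name is "scene" or "top" or "wrist"; returns the picture (480x640x3 uint8, red, green, blue); there is no depth.
- env.camera_params(name): a dict with "fx", "fy", "cx", "cy" (pixels), "k1" (the pictures are not rectified: a ray, as slopes to the right and down, at radius r is drawn at 1 + k1 r^2 times it, then the intrinsics apply), "R" (3x3) and "t" (3): a world point X has camera coordinates R X + t. Camera axes: x right, y down, z forward; pixel columns grow to the right and rows downward; lengths in mm; the calibration is good to about 2 mm. A picture is of the moment at which its call begins: read the wrist's pose just before it. camera_params takes no time and is no camera call; for the wrist camera it gives the pose at the moment of the call.
- env.job_done(): hands the job in, once; it reports no verdict.
The state is a dict: "time_s": time; "qpos": joint angles; "qvel": joint speeds; "effort": joint torques, N m; "ee_pos": TCP position; "ee_rot": TCP orientation; "force": force on the tool from outside, world axes, zero at the start; "torque": the same for the moment, N m; "gripper_width": finger opening in mm.
Only numpy, scipy, OpenCV 4.12 (cv2) and the standard library are available. Lean on these libraries where they do the work, as an engineer would, in place of code of your own. Each camera call takes 0.05 s, during which the arm holds its last target. There are 200 camera calls.

## Working session

There is one attempt and no reset: what is moved stays moved. The work goes in short steps, Python scripts to look and compute and a tool call to move; the robot and the scene stay as the last step left them, time stands still between calls to the robot, and variables do not carry over. Pictures are saved under pics/ and viewed, on a budget of 10 in all, crops included, one or two more only if the job needs it, and the job is handed in when it is done.

Besides the shell and the picture viewer there is one more tool, called after ">>>" as a command line: name --argument value ..., lists and objects as JSON in quotes. jog_arm: Moves the arm, as the interface text tells. Its arguments: {"type":"object","properties":{"steps":{"type":"array","items":{"type":"number"}},"force":{"type":"number"}},"required":["steps"]}

```bash
mkdir -p pics; ls
cat > h.py <<'E'
import numpy as np, cv2
from workcell import env
def save(n,f):
    p=env.camera_params(n); im=env.grab_frame(n); cv2.imwrite('pics/'+f,im[:,:,::-1]); return p,im
def ray(p,u,v):
    K=np.array([[p['fx'],0,p['cx']],[0,p['fy'],p['cy']],[0,0,1.]])
    d=np.array([p['k1'],0,0,0,0.])
    a=cv2.undistortPoints(np.array([[[u,v]]],float),K,d)[0,0]
    R=np.array(p['R']);t=np.array(p['t'])
    return -R.T@t, R.T@np.array([a[0],a[1],1])
def at(p,u,v,z):
    c,d=ray(p,u,v); return c+d*(z-c[2])/d[2]
E
python3 - <<'E'
from h import *
print(env.state())
p,_=save('top','top1.png');print(p)
save('scene','scene1.png')
E
```

```text
pics
{'time_s': 0.0, 'qpos': array([-6.64652097e+01,  1.83516573e+01,  8.97058209e+01, -6.19207008e-04,
        7.20441938e+01, -1.14156465e+00]), 'qvel': array([ 0.03578683,  0.08566623,  0.03389584, -0.01174095,  0.01489001,
       -0.01748142]), 'effort': array([ 2.70632270e-03, -4.12458229e+01, -2.31975102e+01,  7.30840769e-02,
        4.59810079e-02, -1.65199658e-04]), 'ee_pos': array([ 239.89409962, -522.0124712 ,  213.12408831]), 'ee_rot': array([-1.79898336e+02, -1.43699221e-03,  2.46765451e+01]), 'force': array([-0.67310333,  0.41986252,  0.51786703]), 'torque': array([-0.03804843, -0.03799976,  0.00877628]), 'gripper_width': 91.59191583240816}
{'fx': 567.011212981824, 'fy': 567.011212981824, 'cx': 323.98987673850775, 'cy': 230.24766514850091, 'k1': 0.01983397552168139, 'R': array([[ 3.73765393e-03, -9.99992881e-01, -5.18205045e-04],
       [-9.83412527e-01, -3.58170593e-03, -1.81347657e-01],
       [ 1.81344510e-01,  1.18742412e-03, -9.83418913e-01]]), 't': array([ -21.23819086,  504.14240864, 1749.34689705])}
```

View pics/top1.png

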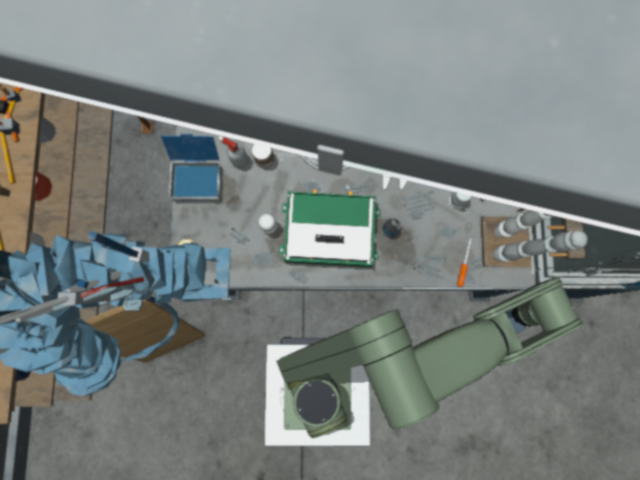

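View pics/scene1.png

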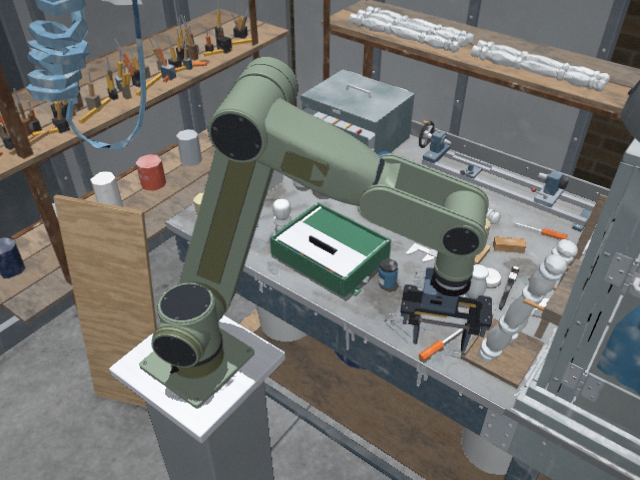

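The top view shows the box around (290–378, 193–268) px and the tab near (329, 239). The jar is at about (392, 228), the spindle at about (268, 222) and the screwdriver at about (464, 265). I'll enlarge the box.

Run:
```python
from h import *
im=cv2.imread('pics/top1.png')[180:280,265:397]
cv2.imwrite('pics/c1.png',cv2.resize(im,None,fx=6,fy=6,interpolation=cv2.INTER_CUBIC))
```

```text
(no output)
```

View pics/c1.png

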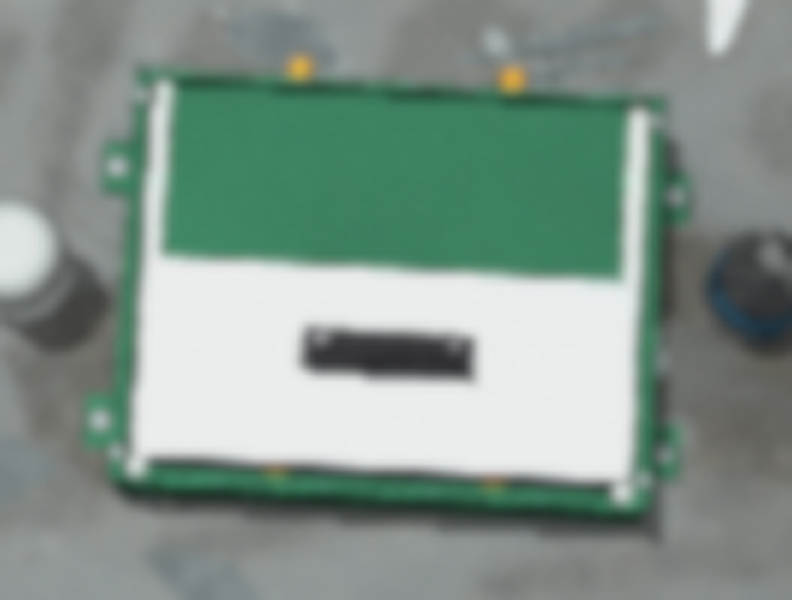

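The crop shows the cover's back edge running (165,255)–(620,279), the front edge (135,460)–(635,482), and the tab's back top edge (305,327)–(472,338). The box top corners are about (140,72), (662,102), (113,470) and (645,497).

Run:
```python
from h import *
p=env.camera_params('top')
P=lambda u,v,z: at(p,265+(u-2.5)/6,180+(v-2.5)/6,z)[:2]
for n,u,v,z in [('bl',140,72,70),('br',662,102,70),('fl',113,470,69),('fr',645,497,69),('cbl',165,255,63),('cbr',620,279,63),('cfl',150,461,63),('cfr',612,481,63),('tbl',305,327,83),('tbr',472,338,83),('tfl',303,374,63),('tfr',473,381,63)]:
    print(n,P(u,v,z).round(1))
for n,u,v,z in [('spin',268,218,100),('jar',393,228,70),('tin',187,242,54),('screwtip',470,240,8),('screwend',461,284,10),('sp5',460,200,100)]: print(n,at(p,u,v,z)[:2].round(1))
for a,b in [('bl','br')]: pass
print(env.camera_params('wrist'))
```

```text
bl [623.7  95.2]
br [ 608.5 -179.8]
fl [412.4 105.9]
fr [ 399.4 -168.5]
cbl [526.8  81. ]
cbr [ 514.9 -157.3]
cfl [418.   87.3]
cfr [ 408.4 -152. ]
tbl [485.2   7.1]
tbr [479.8 -79.1]
tfl [463.9   8.3]
tfr [460.6 -80.2]
spin [532.  153.2]
jar [ 507.7 -235. ]
tin [463.7 410.2]
screwtip [ 481.  -489.6]
screwend [ 339.1 -454.5]
sp5 [ 591.  -440.2]
{'fx': 369.29023898490436, 'fy': 369.29023898490436, 'cx': 323.7725973463808, 'cy': 242.7960293811195, 'k1': -0.07275798944288751, 'R': array([[ 0.41758683, -0.90863623, -0.0012009 ],
       [-0.88099554, -0.40520665,  0.24424256],
       [-0.22241425, -0.10093449, -0.96971343]]), 't': array([-573.94694287,  -26.48272713,  390.15192064])}
```

Estimate: box yaw about -2.9°, centre about (511, -37). I'll move so the wrist camera is above the front half, with the gripper shut and squared to the box.

>>> jog_arm --steps '[1,2,-2,0,2,1,5,-5,0,4,1,8,-8,0,6,1,11,-11.5,0,8,1,14,-15,0,11,1,17,-18.5,0,14,1,20,-22,0,17,1,23,-25.5,0,20,1,26,-28.5,0,22,1,29,-31.5,0,24,1,32,-34.5,0,26,1,33.5,-36.5,0,27,1,34.3,-37.6,0,27.6,1,34.3,-37.6,0,27.6,1,34.3,-37.6,0,27.6,1,34.3,-37.6,0,27.6]' --force 20

```text
time_s: 1.7
ee_pos: [394.5, -38.3, 213.8]
ee_rot: [180.0, 0.0, -3.0]
force: [-0.0, -0.1, -0.1]
gripper_width: 0.5
```

Run:
```python
from h import *
import pickle
p,_=save('wrist','w1.png');pickle.dump(p,open('w1.pkl','wb'))
s=env.state();print(s['time_s'],s['ee_pos'],s['ee_rot'],s['force'],s['gripper_width'])
```

```text
1.75 [394.55955102 -38.38507068 213.85375769] [ 1.79982795e+02  1.28510188e-02 -2.98870124e+00] [ 0.85649388 -1.14154997  0.04275217] 0.5514458499763387
```

View pics/w1.png

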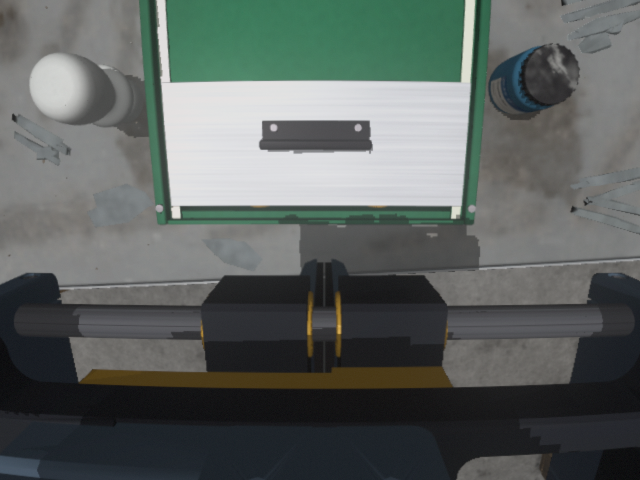

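The wrist view shows the tab's upright at rows 140–152 (columns 260–372), with a screwed foot behind it at rows 121–140. The cover spans rows 82–206, the box's front lip is at row ~222, and the front corners are at (157,222) and (476,222).

Run:
```python
from h import *
import pickle
p=pickle.load(open('w1.pkl','rb'))
for n,u,v,z in [('tab top back L',261,140,83),('tabtopfrontL',261,150,83),('tabtopfrontR',372,151,83),('tab base',316,152,63),('fl',157,210,70),('fr',478,210,70),('flb',157,222,68),('frb',476,221,68),('cfl',175,206,63),('cfr',465,206,63),('cbl',165,82,63),('cbr',469,81,63),('outerBL',140,0,70),('outerBR',492,0,70)]: print(n,at(p,u,v,z).round(1))
c=ray(p,0,0)[0];print(c)
```

```text
tab top back L [474.4   8.1  83. ]
tabtopfrontL [466.6   8.8  83. ]
tabtopfrontR [461.2 -79.6  83. ]
tab base [462.6 -34.5  63. ]
fl [421.6 106.8  70. ]
fr [ 407.  -172.8   70. ]
flb [410.7 109.4  68. ]
frb [ 396.9 -172.3   68. ]
cfl [423.3  93.1  63. ]
cfr [ 409.9 -163.8   63. ]
cbl [527.3  87.6  63. ]
cbr [ 514.7 -164.4   63. ]
outerBL [590.   97.9  70. ]
outerBR [ 575.  -179.9   70. ]
[463.81068265 -40.9914052  384.70157122]
```

Tab front face centre is about (464, -35) and the box centre about (517, -38). I'll lower in front of the tab to z = 68, then push.

>>> jog_arm --steps '[1,2,0,3,0,1,3.5,0,7,0,1,3.8,0,11,0,1,3.8,0,13.5,0,1,3.8,0,14.6,0,1,3.8,0,14.6,0,1,4.4,0,14.6,0,1,5,0,14.6,0,1,5.5,0,14.6,0,1,6,0,14.6,0,1,6.5,0,14.6,0,1,7,0,14.6,0]'

```text
time_s: 2.95
ee_pos: [465.2, -41.1, 68.2]
ee_rot: [180.0, -0.0, -2.9]
force: [-0.7, -0.2, 1.2]
gripper_width: 0.1
```

Run:
```python
from h import *
import pickle
s=env.state();print(s['time_s'],s['ee_pos'],s['ee_rot'],s['force'])
p,_=save('wrist','w2.png');pickle.dump(p,open('w2.pkl','wb'))
```

```text
2.95 [465.18223933 -41.14485227  68.15898652] [ 1.79995376e+02 -2.08146652e-02 -2.91095751e+00] [-0.74049473 -0.24148735  1.24110243]
```

View pics/w2.png

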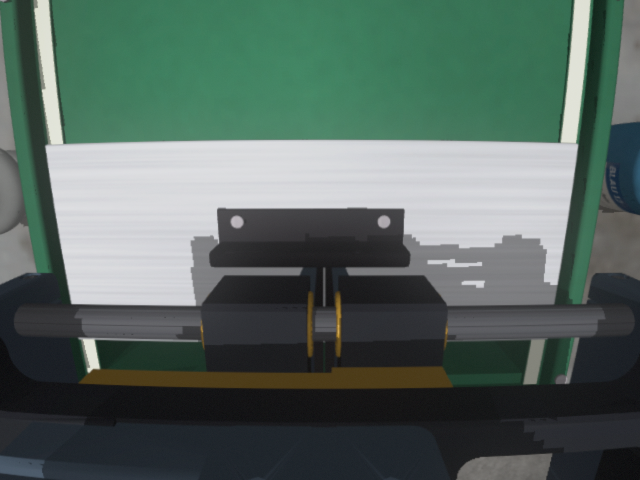

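The fingers are at the tab, whose upright spans (210–408, 243–266), and they are centred on it. The cover's back edge is at row ~143, flat and square in the rails. I'll keep pushing.

>>> jog_arm --steps '[1,0.6,0,0,0,1,1.3,0,0,0,1,2,0,0,0,1,2.7,0,0,0,1,3.4,0,0,0,1,4.1,0,0,0,1,4.8,0,0,0,1,5.5,0,0,0,1,6.2,0,0,0,1,6.9,0,0,0,1,7.4,0,0,0,1,7.8,0,0,0,1,8,0,0,0,1,8.2,0,0,0,1,8.2,0,0,0]'

```text
time_s: 4.5
ee_pos: [542.3, -45.1, 67.9]
ee_rot: [180.0, 0.5, -2.9]
force: [-10.5, -0.0, 7.9]
gripper_width: 0.1
```

>>> jog_arm --steps '[1,0.1,0,0,0,1,0.2,0,0,0,1,0.3,0,0,0,1,0.4,0,0,0,1,0.5,0,0,0]'

```text
time_s: 5.0
ee_pos: [542.3, -45.1, 68.0]
ee_rot: [-180.0, 1.1, -2.9]
force: [-22.2, -0.2, 18.8]
gripper_width: 0.8
```

Contact force is rising at x = 542 with no advance, so the cover is probably at its stop. I'll back off horizontally, rise and look.

>>> jog_arm --steps '[1,-0.5,0,0,0,1,-1.5,0,0,0,1,-2.5,0,0,0,1,-4,0,-2,0,1,-7,0,-5,0,1,-9,0,-9,0,1,-11,0,-12,0,1,-12,0,-14,0,1,-12,0,-14,0,1,-12,0,-14,0]'

```text
time_s: 6.0
ee_pos: [431.9, -39.5, 207.8]
ee_rot: [180.0, -0.1, -2.9]
force: [-0.1, -0.1, 0.1]
gripper_width: 0.5
```

Run:
```python
from h import *
import pickle
s=env.state();print(s['time_s'],s['ee_pos'],s['ee_rot'],s['force'])
p,_=save('wrist','w3.png');pickle.dump(p,open('w3.pkl','wb'))
```

```text
6.0 [431.89169556 -39.4927865  207.83099366] [ 1.79990978e+02 -8.58590825e-02 -2.91839205e+00] [-0.11444042 -0.14081494  0.09258245]
```

View pics/w3.png

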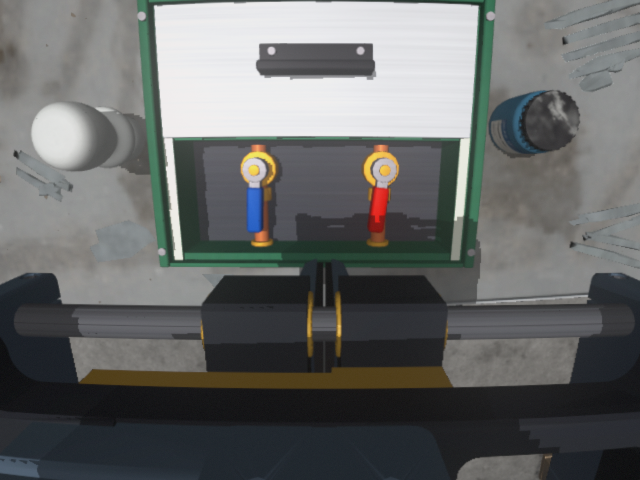

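The cover is back and the well is open. The red valve is on the right, with its pivot at (381,170) and its sleeve (372–387, 187–230). Blue is on the left, with its pivot at (258,170). The tab front is at row ~76 and the cover's front edge at row 137.

Run:
```python
from h import *
import pickle
p=pickle.load(open('w3.pkl','rb'))
for n,u,v,z in [('redpiv',381,170,52),('red grip',379,209,50),('sleeve R edge',387,205,48),('sleeve tip',377,231,45),('bluepiv',258,170,52),('blue tip',255,232,45),('blue sleeve R',262,209,48),('tab topfront',316,74,83),('tab topback',316,60,83),('coverfront',316,138,63),('wellfront',316,240,68),('boxfront',316,265,68),('wellR',450,190,68),('fl',163,252,70),('fr',470,252,70),('r_boxR',480,150,70),('l_boxL',152,150,70)]: print(n,at(p,u,v,z).round(1))
print(env.camera_params('wrist')['t'])
```

```text
redpiv [482.1 -91.3  52. ]
red grip [447.5 -89.3  50. ]
sleeve R edge [450.5 -96.9  48. ]
sleeve tip [426.2 -87.8  45. ]
bluepiv [487.6  16.   52. ]
blue tip [431.1  25.2  45. ]
blue sleeve R [452.6  16.2  48. ]
tab topfront [557.9 -39.3  83. ]
tab topback [567.9 -39.8  83. ]
coverfront [511.6 -36.4  63. ]
wellfront [426.1 -31.7  68. ]
boxfront [403.4 -30.4  68. ]
wellR [ 463.8 -147.3   68. ]
fl [422.6 103.4  70. ]
fr [ 408.9 -166.1   70. ]
r_boxR [ 496.  -171.1   70. ]
l_boxL [510.   99.6  70. ]
[-16.66595455 394.73696513 489.3883085 ]
```

The pivot spacing comes out at 107 mm instead of 115, so I'll check my readings by colour segmentation.

Run:
```python
from h import *
import pickle
p=pickle.load(open('w3.pkl','rb'))
im=cv2.imread('pics/w3.png'); hsv=cv2.cvtColor(im,cv2.COLOR_BGR2HSV)
H,S,V=[hsv[:,:,i].astype(int) for i in range(3)]
g=np.zeros(H.shape,bool); g[130:260,190:460]=1
for n,m,z in [('red',((H<5)|(H>175))&(S>180)&(V>90),50),('blue',(H>100)&(H<125)&(S>150)&(V>60),50),('yellowL',(H>18)&(H<30)&(S>180)&(V>140),48),('yellowR',(H>18)&(H<30)&(S>180)&(V>140),48)]:
    mm=m&g
    if n[-1]=='L': mm[:,320:]=0
    if n[-1]=='R': mm[:,:320]=0
    v,u=np.nonzero(mm); print(n,len(u),u.min(),u.max(),v.min(),v.max(),u.mean().round(1),v.mean().round(1),at(p,u.mean(),v.mean(),z).round(1))
for n,m in [('gray box rowprofile',None)]:
    print([tuple(im[180,c]) for c in range(135,185,5)],[tuple(im[180,c]) for c in range(450,500,5)])
c=im[120:275,140:500]; cv2.imwrite('pics/c3.png',cv2.resize(c,None,fx=2.2,fy=2.2,interpolation=cv2.INTER_CUBIC))
```

```text
red 661 369 388 187 232 378.0 209.6 [447.  -88.3  50. ]
blue 644 247 261 188 231 254.0 209.5 [452.8  23.1  50. ]
yellowL 36 252 267 242 245 259.9 243.9 [420.2  21.1  48. ]Traceback (most recent call last):
  File "<stdin>", line 11, in <module>
    return umr_minimum(a, axis, None, out, keepdims, initial, where)
ValueError: zero-size array to reduction operation minimum which has no identity
```

Vision gives only about 94 mm of cover travel, so before touching the handle I'll check the gap at the back stop.

>>> jog_arm --steps '[1,3,0,0,0,1,6,0,0,0,1,8,0,0,0,1,8,0,0,0,1,8,0,0,0]'

```text
time_s: 6.55
ee_pos: [510.9, -43.4, 206.0]
ee_rot: [-180.0, 0.2, -2.9]
force: [-0.5, 0.1, -0.6]
gripper_width: 0.5
```

Run:
```python
from h import *
import pickle
p,im=save('wrist','w4.png');pickle.dump(p,open('w4.pkl','wb'))
cv2.imwrite('pics/c4.png',cv2.resize(im[20:270,120:520,::-1],None,fx=2,fy=2,interpolation=cv2.INTER_CUBIC))
```

```text
(no output)
```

View pics/c4.png

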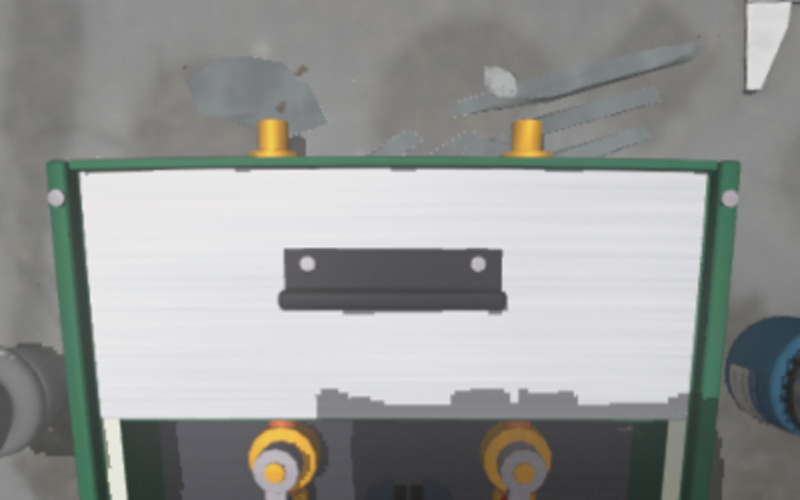

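The crop shows the cover's back edge (row ~168) flush against the back stop, square and flat, so it is fully back. Next I'll go above the space to the right of the red handle.

>>> jog_arm --steps '[1,-3,3,0,0,1,-6,6,2,0,1,-7.4,8,6,0,1,-7.4,8.4,9,0,1,-7.4,8.4,11,0,1,-7.4,8.4,12,0,1,-7.4,8.4,12,0,1,-7.4,8.4,12,0]'

```text
time_s: 7.4
ee_pos: [433.9, -123.7, 88.7]
ee_rot: [180.0, -0.1, -2.9]
force: [0.2, 0.0, -0.1]
gripper_width: 0.6
```

Run:
```python
from h import *
import pickle
s=env.state();print(s['ee_pos'])
p,im=save('wrist','w5.png');pickle.dump(p,open('w5.pkl','wb'))
from numpy import array
for z in (86,40):
  for X in [(s['ee_pos'][0],s['ee_pos'][1],z),(483,-93,46),(445,-90,50)]:
    R,t=array(p['R']),array(p['t']);c=R@array(X)+t;a=c[:2]/c[2];k=1+p['k1']*(a@a);print(X,a*k*p['fx']+[p['cx'],p['cy']])
```

```text
[ 433.88590647 -123.65765708   88.66289901]
(np.float64(433.88590646922125), np.float64(-123.65765707980447), 86) [325.41116074 292.20683651]
(483, -93, 46) [267.80755498 189.12602036]
(445, -90, 50) [267.29320273 254.5680295 ]
(np.float64(433.88590646922125), np.float64(-123.65765707980447), 40) [325.05012673 264.70540248]
(483, -93, 46) [267.80755498 189.12602036]
(445, -90, 50) [267.29320273 254.5680295 ]
```

View pics/w5.png

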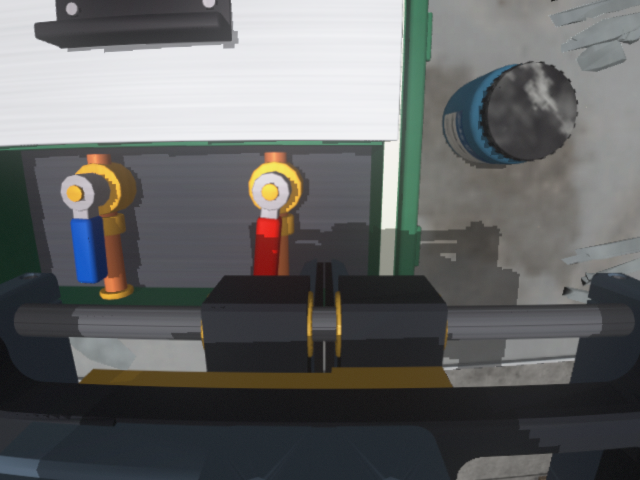

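The picture matches the prediction: pivot at (270,187) against a predicted (268,189), and the sleeve's right edge at column ~280. The finger should come down at columns ~306–344, clear of the handle and the right wall. Now I'll descend and start the sweep.

>>> jog_arm --steps '[1,0,0,2,0,1,0,0,4,0,1,0,0,5,0,1,0,0,5,0,1,0,-0.6,5,0,1,-0.1,-1.2,5,0,1,-0.2,-1.8,5,0,1,-0.2,-2.4,5,0,1,-0.2,-3,5,0,1,0,-3.6,5,0,1,0.2,-4.1,5,0,1,0.4,-4.6,5,0,1,0.65,-5,5,0,1,0.65,-5,5,0]'

```text
time_s: 8.85
ee_pos: [441.7, -74.4, 38.2]
ee_rot: [179.9, 0.1, -2.8]
force: [-2.1, -4.4, 1.6]
gripper_width: 0.7
```

>>> jog_arm --steps '[1,0.4,-0.3,0,0,1,0.8,-0.6,0,0,1,1.2,-0.9,0,0,1,1.5,-1.1,0,0,1,1.7,-1.3,0,0,1,1.9,-1.3,0,0,1,2,-1.3,0,0,1,2,-1.3,0,0]'

```text
time_s: 9.65
ee_pos: [458.4, -61.5, 37.6]
ee_rot: [180.0, 0.6, -2.9]
force: [-8.2, -1.4, 4.2]
gripper_width: 0.7
```

>>> jog_arm --steps '[1,0.15,0,0,0,1,0.3,0,0,0,1,0.5,0,0,0,1,0.5,0,0,0,1,0.5,0,0,0]'

```text
time_s: 10.15
ee_pos: [458.6, -61.4, 37.4]
ee_rot: [-180.0, 1.1, -2.8]
force: [-17.9, -2.6, 14.2]
gripper_width: 0.9
```

The handle is on its stop: force went up to 18 N with no further movement. I'll back straight off, rise clear and check.

>>> jog_arm --steps '[1,-0.5,0,0,0,1,-1.3,0,0,0,1,-1.8,0.3,0,0,1,-1.8,0.3,-3,0,1,-1.8,0.3,-7,0,1,-1.8,0.3,-11,0,1,-1.8,0,-15,0,1,-1.8,0,-17,0,1,-1.8,0,-17,0,1,-1.8,0,-17,0]'

```text
time_s: 11.15
ee_pos: [449.9, -61.4, 207.6]
ee_rot: [180.0, -0.0, -2.9]
force: [-0.3, 0.3, 0.4]
gripper_width: 0.6
```

Run:
```python
from h import *
s=env.state();print(s['time_s'],s['ee_pos'],s['force'])
save('wrist','w6.png')
```

```text
11.15 [449.86281215 -61.36129121 207.61434181] [-0.32694774  0.32021001  0.43084374]
```

View pics/w6.png

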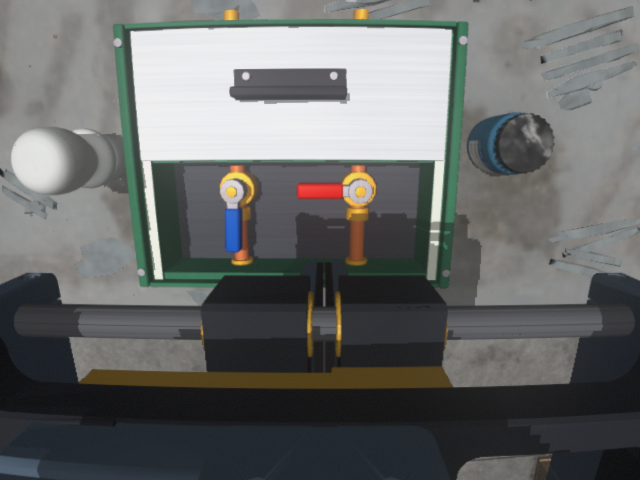

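The red handle now points left along the box (tip at (298,191), pivot at (360,190)), so it is shut. Blue still points to the front. The cover is flush at the back stop, the jar and spindle are in place, and the arm is clear.

```bash
python3 -c "
from workcell import env
print(env.job_done())"
```

```text
the job is handed in; nothing more can be done
None
```

The job is handed in at about 11 s of the 42 s allowed. The hand-in gives no verdict, so the result rests on my own checks.

**What I did:** With the gripper shut, I pushed the cover by its tab until it stopped. I then lowered the fingers to the right of the red handle, pushed it round clockwise onto its end stop, and backed off clear.

**Last checks:**
- **Cover:** it lies flat and square, with its back edge flush against the back stop. While I pushed, the force rose to about 22 N without any further movement.
- **Red handle:** it points straight to the box's left, so it is shut. At the stop the force rose to about 18 N with no further movement.
- **Blue handle:** it still points to the front.
- **Things round the box:** the spindle and jar beside it look undisturbed. The tin, the other spindle and the screwdriver were out of the last view, but the arm did not go near them at low height after the start.
- **Robot:** it touches nothing; the measured force is about 0.

**What disagreed:** by camera the cover travelled about 94 mm and its tab ended about 46–54 mm behind the box middle, where 104 mm and 54 mm were expected. The valve spacing also measured 107 mm instead of 115 mm. I put this down to my pixel readings and the calibration, since a close view showed no gap at the back stop.

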